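Open the bench centrifuge after a run

TASK

Open the small bench centrifuge so that its spun tubes can be taken out: press down the black latch tab at the middle of its front with the fingertips until the spring lifts the lid, then push the lid up and back until it leans open on its stop, past upright, and move the hand clear. Pick nothing up, do not touch the rotor under the lid or press the round run key beside the tab, and leave the centrifuge and the things round it standing where they are.

Things in the scene. Friction and masses are not known exactly. Their poses are not given: they have to be found in the camera images.
- centrifuge: small bench tube centrifuge, white case 216 x 160 x 98 mm, 2.6 kg, standing loose. Origin: on the bench surface at mid width; x points from its front to its back, y to its left, z up. Front face at x = -124 mm, back at +91. At x = -124 to -62 a low ledge, top at z = 68 mm, carries the latch tab in the middle, a display left, the round run key right; behind it lies the lid over the bowl
- tab_pad (a point): point to press: centre of the top of the black latch tab's pad, (-104, 0, 87) mm in the centrifuge's frame when up. The pad is 44 mm wide (y), from x = -120 to -74 mm. Behind it a 22 mm wide hook stands up to z = 116 mm at x = -75 to -64 mm and grips over a lip on the lid's front edge
- release_tab (a joint): latch tab, rad: 0 = up and latched, 0.24 = fully down. It tips about a pivot at (-71, 0, 84) mm of the centrifuge; at tab_pad full travel is 7.5 mm, 3 N to start, 6 N at the end, then a firm stop. The hook lets the lid go near 0.21; the tab springs back when released
- lid (a joint): lid hinge at the back, rad: 0 = shut (about 0.007 when latched), 1.85 = fully open on its stop, leaning 16 degrees back past upright. Unlatched, two sprung pins lift it to about 0.46, where it rests. Pushing further takes about 2 N at the front edge; left short of upright (1.57) it sinks back, past 1.65 it falls gently open by itself
- lid_hinge (a point): middle of the lid's hinge line, which runs along the centrifuge's y axis at (80, 0, 103) mm in the centrifuge's frame
- lid_edge (a point): middle of the lid's front lower edge, 142 mm from the hinge line. The grey lid is a plate 142 mm deep, 158 mm wide, 14 mm thick (underside 3 mm below the hinge line when shut) with a low round crown of 5 mm on top; a lip 30 mm wide sticks out 7 mm in front of this edge at the middle
- rotor: dark rotor with six tubes in the bowl, 92 mm wide, origin at the centre of its underside; its hub top is 87 mm above the bench, 13 mm under the shut lid. Must not be touched
- run_key (a joint): round grey run key, 20 mm wide, m: 0 = up, 0.004 = fully pressed (2 to 4 N). Must not be pressed
- run_key_top (a point): centre of the run key's top, at (-96, -52, 76) mm in the centrifuge's frame
- tin: bystander: lidded aluminium moisture tin, 66 mm wide, 40 mm high, left of the centrifuge; origin under its centre
- weight: bystander: brass weight, 35 mm wide, 48 mm high, left of the centrifuge; origin under its centre
- beaker: bystander: glass beaker, 74 mm wide, 92 mm high, right of the centrifuge; origin under its centre
- stopper: bystander: red rubber stopper, 34 mm wide, 28 mm high, right of the centrifuge; origin under its centre

How it is judged (in metres and radians):
On the way, in this order (a step that is already met when the one before it is completed fails the run):
1. the latch tab is pressed down (value of joint release_tab above 0.12 rad).
2. the freed lid is lifted by its springs (value of joint lid above 0.35 rad), for 0.2 s.
3. the lid is pushed open past upright onto its stop (value of joint lid above 1.75 rad), for 0.2 s.
At the end, for the whole second after the job is handed in: The lid rests open on its stop (joint lid over 1.75 rad, at rest), the tab has sprung back up, the run key is up, the centrifuge stands level within 20 mm of its first place, and tin, weight, beaker and stopper stand upright within 20 mm of theirs (value of joint lid above 1.75 rad and velocity of joint lid between -0.1 and 0.1 rad/s and value of joint release_tab below 0.05 rad and value of joint run_key below 0.001 m and distance of each of centrifuge, tin, weight, beaker, stopper from where it was at the start of the episode below 0.02 m and angle between centrifuge's own z axis and vertical below 0.03 rad and angle between each of tin, weight, beaker, stopper's own z axis and vertical below 0.1 rad); the robot touches nothing.
It fails at once if the rotor or its tubes were touched (contact force between any of the fingers, the arm and rotor above 0.3 N).
It fails at once if the run key was pressed (value of joint run_key above 0.002 m).
It fails at once if the centrifuge was shoved, lifted or tipped (distance of centrifuge from where it was at the start of the episode above 0.025 m or height (world z) of centrifuge above 0.01 m or angle between centrifuge's own z axis and vertical above 0.08 rad).
It fails at once if a bystander was picked up or knocked away (distance of any of tin, weight, beaker, stopper from where it was at the start of the episode above 0.025 m).
It also fails if it takes over 48 s, if anything falls off the work surface, if the arm or the gripper's body presses on something with over 40 N, if the wrist force passes 120 N, or if a joint passes its speed limit or range.

ROBOT

A 6-joint arm with a two-finger parallel gripper is mounted at the origin on a cart in front of the work surface, level with it; the furniture and walls round the work are solid. World frame = base frame: x ahead of the robot, y to its left, z up, the work surface at z = 0. Lengths are in m, angles in degrees, forces in N, time in s.
With the tool pointing down it reaches from about 0.4 to 0.825 m from the base axis. Payload 7 kg.
Tool frame: the origin (TCP) lies on the centre line of the jaws, within the pads' length; the fingertips stand 19 mm ahead of it and the grasp point (between the pads) is the TCP (r.tip_extent is the distance from the TCP to the fingertips, in m); z points along the fingers, y is the line along which they close (so a half turn about z gives the same grasp; the last joint's range is limited). The gripper opens to 88 mm and grips with 3 to 60 N. Pads are 19 mm wide; open, the fingers measure 130 mm over their backs; the gripper's body (78 mm by 193 mm) begins 47 mm behind the grasp point.
Start: joints at [-54.998, 20.546, 0.682, 0, -70.136, -16.507], TCP at [0.214, -0.64, 0.215] pointing down, gripper open.
Joint ranges: [-176.03, 176.03], [-82.01, 121.73], [-58.28, 71.71], [-173.87, 95.51], [-174.79, -0.11], [-173.66, 173.66]. Speed limits (degrees/s): [136.94, 136.94, 172.46, 180, 180, 180].

INTERFACE

Orientations are given as [roll, pitch, yaw] about the fixed x, y, z axes, in that order (R = Rz(yaw) Ry(pitch) Rx(roll)).
In Python, from plant import r gives the robot as it stands. The module is installed in compiled form; this text tells all that it offers.
- The arm moves only by the tool jog_arm, never from a script. Its argument "deltas" is a list that holds one entry, the list of rows, each a list of 5 numbers: the opening, from -1 (shut) to 1 (fully open), then the shift along the world's x, y, z in cm, then the turn about the world's z in rad. In form: [[[claw, dx, dy, dz, turn], ...]]. A call has 1 to 8 rows; each row shifts and turns the commanded pose from where the row before left it; what a row does not reach is not made up. A row lasts 1/8 s, in which the tool goes at most 62.5 mm and 10.7 degrees, less where a joint would pass 70% of its speed; a pose out of reach is approached as far as the arm can. A call with a gripper value outside its range is refused whole. The fingers move at their own pace and stop on an object; "force" is the grip in N (left out, the last holds). Time passes only in rows, so rows that do not move let the fingers close. It gives the time, the measured TCP pose, the force, the opening and the grip force at its end, in the units of the state.
- r.get_state(): the state, without advancing time (a new reading comes with each control period).
- r.capture(name): name is "side" or "top"; returns the picture (384x512x3 uint8, blue, green, red); there is no depth.
- r.camera_info(name): a dict with "fx", "fy", "cx", "cy" (pixels), "k1" (the pictures are not rectified: a ray, as slopes to the right and down, at radius r is drawn at 1 + k1 r^2 times it, then the intrinsics apply), "view" (4x4, takes a point from world to camera coordinates). Camera axes: x right, y up, looking along -z (the intrinsics and any distortion apply to the point x, -y, -z); pixel columns grow to the right and rows downward; lengths in m; the calibration is good to about 2 mm. A picture is of the moment at which its call begins. camera_info takes no time and is no camera call.
- r.close_job(): hands the job in; it is judged then, once.
The state is a dict: "time_s": time; "joints": joint angles; "qd": joint speeds; "joint_torque": joint torques, N m; "tcp_pos": TCP position; "eef_rot": TCP orientation; "contact_force": force on the tool from outside, world axes, zero at the start; "moment": the same for the moment, N m; "gripper_width": finger opening in m; "gripper_force": force on a finger pad.
Only numpy, scipy, OpenCV 4.12 (cv2) and the standard library are available. Lean on these libraries where they do the work, as an engineer would, in place of code of your own. Each camera call takes 0.05 s, during which the arm holds its last target. There are 200 camera calls.

## Working session

There is one attempt and no reset: what is moved stays moved. The work goes in short steps, Python scripts to look and compute and a tool call to move; the robot and the scene stay as the last step left them, time stands still between calls to the robot, and variables do not carry over. Pictures are saved under pics/ and viewed, at most 10 in all, crops included, and the job is handed in when it is done.

Besides the shell and the picture viewer there is one more tool, called after "Call:" as name(argument=value, ...), one argument or row to a line, values as JSON. jog_arm: Moves the arm, as the interface text tells. Its arguments: {"type":"object","properties":{"deltas":{"type":"array"},"force":{"type":"number"}},"required":["deltas"]}

```bash
mkdir -p pics
python3 - <<'E'
from plant import r
import cv2,numpy as np
for n in("side","top"):
    cv2.imwrite(f"pics/{n}0.png",r.capture(n)); c=r.camera_info(n); print(n,{k:np.round(v,3).tolist() for k,v in c.items() if not isinstance(v,str)})
s=r.get_state();print(s['tcp_pos'],s['eef_rot'],s['contact_force'],s['time_s'],s['gripper_width'])
E
```

```text
side {'fx': 384.387, 'fy': 384.387, 'cx': 255.19, 'cy': 185.09, 'k1': -0.108, 'view': [[0.958, -0.287, -0.011, -0.491], [0.121, 0.366, 0.923, -0.192], [-0.261, -0.885, 0.385, -0.661], [0.0, 0.0, 0.0, 1.0]]}
top {'fx': 488.72, 'fy': 488.72, 'cx': 249.524, 'cy': 195.922, 'k1': 0.015, 'view': [[0.014, -1.0, 0.012, 0.076], [0.986, 0.016, 0.167, -0.53], [-0.167, 0.009, 0.986, -0.972], [0.0, 0.0, 0.0, 1.0]]}
[ 0.21397917 -0.63972969  0.21411489] [ 1.79916427e+02 -7.93679257e-03 -1.61509279e+02] [-0.52163452  0.75638601 -1.02832281] 0.1 0.08749052102808537
```

View pics/side0.png

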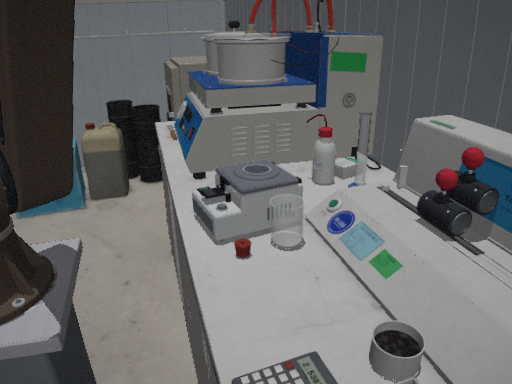

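View pics/top0.png

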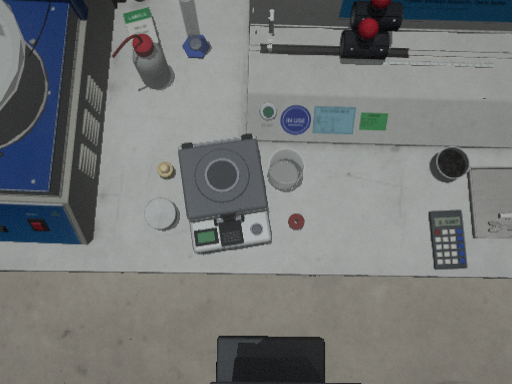

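The side view shows the centrifuge at about (245,200), with the beaker and stopper in front of it. In the top view its lid is at (222,178), the tab near (231,232) and the run key near (257,229). I'll enlarge both views.

Run:
```python
import cv2
a=cv2.imread("pics/top0.png")[125:265,140:310]; cv2.imwrite("pics/t1.png",cv2.resize(a,None,fx=4,fy=4,interpolation=cv2.INTER_CUBIC))
a=cv2.imread("pics/side0.png")[150:260,180:315]; cv2.imwrite("pics/s1.png",cv2.resize(a,None,fx=5,fy=5,interpolation=cv2.INTER_CUBIC))
```

```text
(no output)
```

View pics/t1.png

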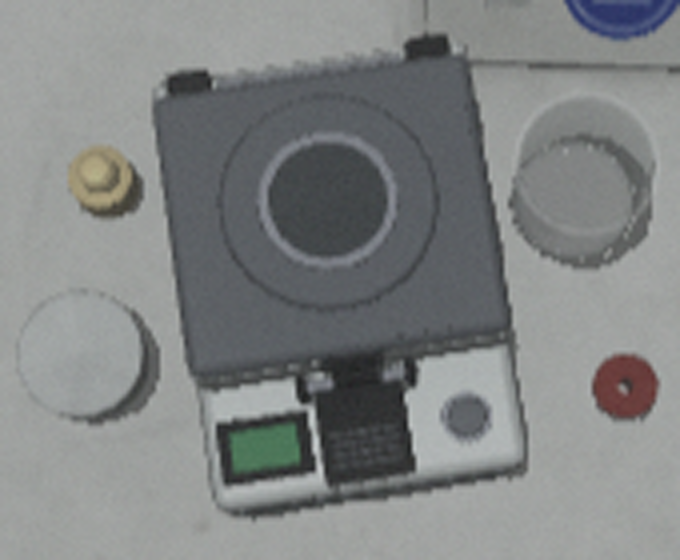

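View pics/s1.png

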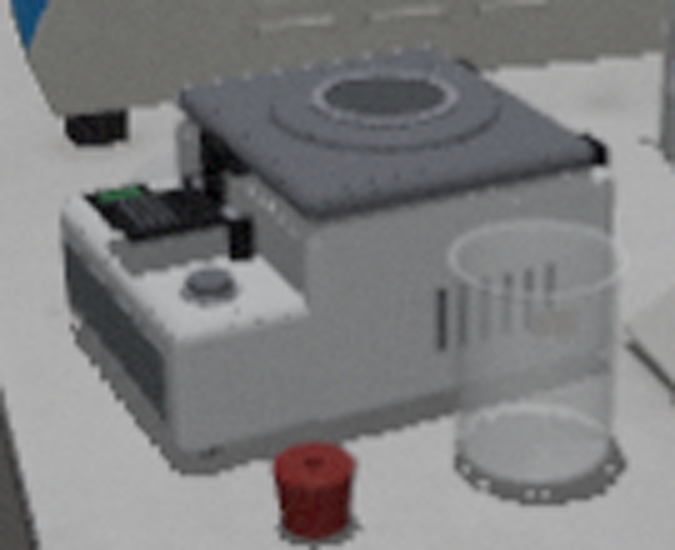

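The crops show these points:
- **Top:** lid front corners at (190,378) and (512,335), pad front corners at (327,485) and (412,472), key at (466,415).
- **Side:** key at (210,280), lid front corners at (318,213) and (180,92), pad front-right at (128,240).

I'll fit the pose from these.

```bash
cat > h.py <<'E'
from plant import r
import numpy as np
from scipy.optimize import least_squares
def proj(n,P):
    c=r.camera_info(n); V=np.array(c['view']); q=np.atleast_2d(P)@V[:3,:3].T+V[:3,3]
    s=np.c_[q[:,0]/-q[:,2],-q[:,1]/-q[:,2]]; s=s*(1+c['k1']*(s**2).sum(1,keepdims=True))
    return s*[c['fx'],c['fy']]+[c['cx'],c['cy']]
def loc(p,L):
    x,y,z,a=p; R=np.array([[np.cos(a),-np.sin(a),0],[np.sin(a),np.cos(a),0],[0,0,1]]); return np.atleast_2d(L)/1000@R.T+[x,y,z]
def tri(a,b): # top px, side px
    return least_squares(lambda P:np.r_[proj('top',P)[0]-a,proj('side',P)[0]-b],[.6,0,.08]).x
E
python3 - <<'E'
from h import *
T=lambda u,v:np.array([140+u/4,125+v/4]);S=lambda u,v:np.array([180+u/5,150+v/5])
t=[((-62,79,114),T(190,376)),((-62,-79,114),T(511,332)),((-120,22,87),T(327,485)),((-120,-22,87),T(412,472)),((-96,-52,76),T(466,415))]
s=[((-96,-52,76),S(210,278)),((-62,-79,114),S(318,213)),((-62,79,114),S(180,92)),((-120,-22,87),S(128,240))]
def f(p): return np.r_[(proj('top',loc(p,[a for a,_ in t]))-[b for _,b in t]).ravel(),(proj('side',loc(p,[a for a,_ in s]))-[b for _,b in s]).ravel()]
o=least_squares(f,[.6,0,0,.1],loss='soft_l1');print(o.x,np.round(f(o.x).reshape(-1,2),1).tolist())
g=lambda p:f([p[0],p[1],0,p[2]]);q=least_squares(g,[.6,0,.1],loss='soft_l1').x;print(q)
p=[q[0],q[1],0,q[2]]
print('key tri',tri(T(466,415),S(210,278)),'padFR',tri(T(412,472),S(128,240)),'lidFR',tri(T(511,332),S(318,213)))
print(loc(p,[(-104,0,87),(80,0,103),(-62,0,114),(-96,-52,76),(-120,-22,87),(-62,-79,114)]).round(4))
E
```

```text
[ 0.54501087  0.13545753 -0.0045832   0.15743595] [[-0.3, -0.3], [0.6, -0.8], [-0.5, -0.9], [0.4, -0.9], [0.1, -0.3], [-1.0, 1.0], [-3.3, -0.8], [-2.0, -0.1], [-0.2, 0.7]]
[0.54445956 0.13463153 0.15777426]
key tri [0.45900241 0.06912102 0.07326974] padFR [0.42925836 0.09563953 0.08370888] lidFR [0.49880671 0.04803005 0.10615523]
[[0.4418 0.1183 0.087 ]
 [0.6235 0.1472 0.103 ]
 [0.4832 0.1249 0.114 ]
 [0.4578 0.0682 0.076 ]
 [0.4294 0.0941 0.087 ]
 [0.4956 0.0469 0.114 ]]
```

Call:
jog_arm(
  deltas=[
    [[-1, 2.8, 4.5, 0, -0.02], [-1, 2.8, 4.5, 0, -0.02], [-1, 2.8, 4.5, 0, -0.02], [-1, 2.8, 4.5, 0, -0.02], [-1, 2.8, 4.5, 0, -0.02], [-1, 2.8, 4.5, 0, -0.02], [-1, 2.8, 4.5, 0, -0.02], [-1, 2.8, 4.5, 0, -0.025]],
  ],
  force=20,
)

```text
time_s: 1.1
tcp_pos: [0.4386, -0.2785, 0.2149]
eef_rot: [180.0, -0.0, -171.0]
contact_force: [0.3, 0.5, 0.0]
gripper_width: 0.0128
gripper_force: 0.0
```

Call:
jog_arm(
  deltas=[
    [[-1, 0, 5, 0, 0], [-1, 0, 5, 0, 0], [-1, 0, 5, 0, 0], [-1, 0, 5, 0, 0], [-1, 0, 5, 0, 0], [-1, 0, 5, 0, 0], [-1, 0, 5, 0, 0], [-1, 0, 4.7, 0, 0]],
  ],
)

```text
time_s: 2.1
tcp_pos: [0.4376, 0.1186, 0.215]
eef_rot: [180.0, 0.0, -170.9]
contact_force: [1.0, -0.5, 0.5]
gripper_width: 0.0004
gripper_force: 0.0
```

Call:
jog_arm(
  deltas=[
    [[-1, 0, 0, -2, 0], [-1, 0, 0, -2, 0], [-1, 0, 0, -2, 0], [-1, 0, 0, -2, 0], [-1, 0, 0, -1, 0], [-1, 0, 0, -0.6, 0], [-1, 0, 0, 0, 0]],
  ],
)

```text
time_s: 2.98
tcp_pos: [0.4382, 0.1169, 0.119]
eef_rot: [-180.0, -0.0, -171.0]
contact_force: [0.2, 0.1, -0.5]
gripper_width: 0.0004
gripper_force: 0.0
```

Run:
```python
from h import *
import cv2
a=r.capture("side")[120:240,160:310];cv2.imwrite("pics/s2.png",cv2.resize(a,None,fx=5,fy=5,interpolation=cv2.INTER_CUBIC))
s=r.get_state();print(s['tcp_pos'],s['contact_force'])
```

```text
[0.43834161 0.11700909 0.11932868] [0.27525322 0.52184337 0.24388621]
```

View pics/s2.png

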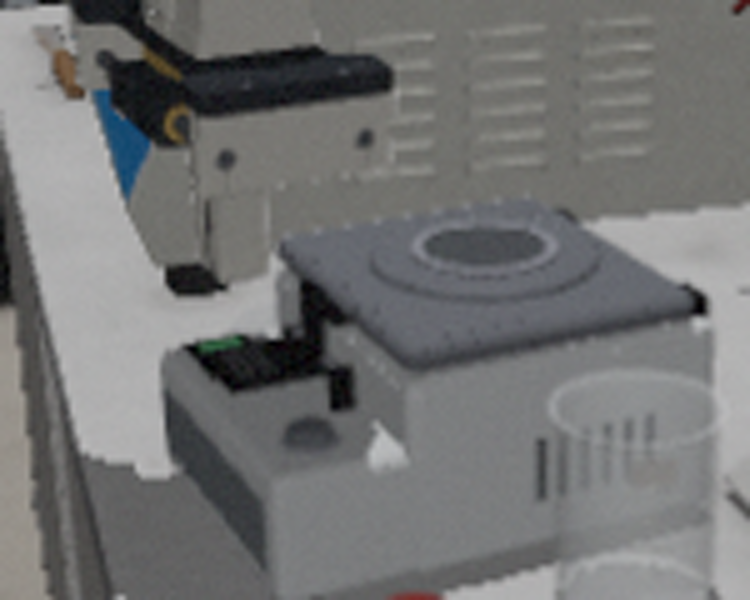

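The fingertips show at about (195–265,285) in the crop. They look well above the pad at (265,370), so I'll compare with the projection.

Run:
```python
from h import *
c=lambda P:((proj('side',P)-[160,120])*5).round().tolist()
p=[.5445,.1346,0,.1578]
print('tip corners',c(loc(p,[(-117.5,-21,100),(-98.5,-21,100),(-98.5,21,100),(-117.5,21,100)])))
print('z+60',c(loc(p,[(-108,0,100),(-108,0,130),(-108,0,160),(-108,0,190)])))
print('pad',c(loc(p,[(-104,0,87),(-120,-22,87),(-74,-22,87)])),'key',c(loc(p,[(-96,-52,76)])))
print(r.get_state()['joints'])
```

```text
tip corners [[228.0, 355.0], [270.0, 347.0], [238.0, 314.0], [198.0, 322.0]]
z+60 [[233.0, 334.0], [229.0, 270.0], [225.0, 205.0], [221.0, 137.0]]
pad [[244.0, 360.0], [225.0, 385.0], [325.0, 365.0]] key [[304.0, 424.0]]
[ 3.99614278e+01  4.65421721e+00 -3.39838226e+01  9.35171269e-03
 -5.13362315e+01 -1.20920915e+02]
```

Run:
```python
from h import *
import cv2
print(r.tip_extent)
a=r.capture("top")[150:290,150:330];t=cv2.resize(a,None,fx=4,fy=4,interpolation=cv2.INTER_CUBIC)
p=[.5445,.1346,0,.1578]
for q in proj('top',loc(p,[(-108,0,100),(-108,0,200)])): cv2.circle(t,tuple(int(v) for v in (q-[150,150])*4),4,(0,0,255),-1)
cv2.imwrite("pics/t2.png",t)
```

```text
0.019
```

View pics/t2.png

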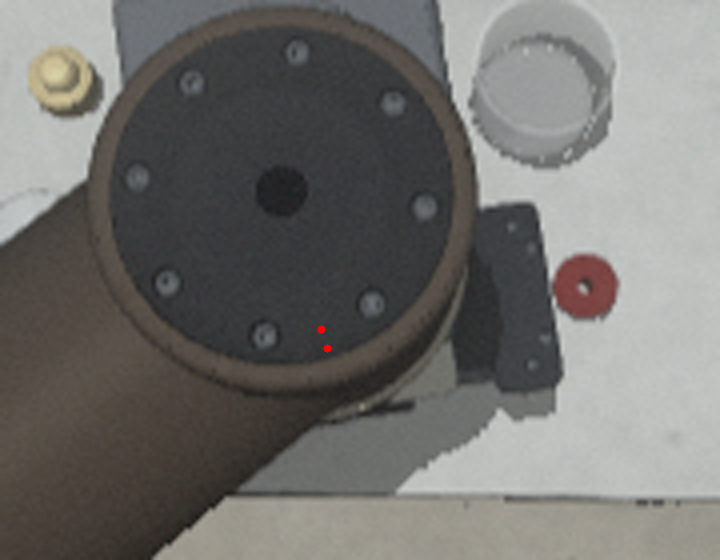

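The arm hides the fingers from above. The gripper body's right end shows at (537,205)–(560,385). The same plate shows in the side crop at (390,60)–(188,90). I'll triangulate both corners.

Run:
```python
from h import *
T=lambda u,v:np.array([150+u/4,150+v/4]);S=lambda u,v:np.array([160+u/5,120+v/5])
p=[.5445,.1346,0,.1578];a=.1578;R=np.array([[np.cos(a),np.sin(a)],[-np.sin(a),np.cos(a)]])
for t,s in (((537,205),(390,62)),((562,383),(188,90))):
    P=tri(T(*t),S(*s));res=np.r_[proj('top',P)[0]-T(*t),proj('side',P)[0]-S(*s)].round(1);print(P.round(4),'local',(R@(P[:2]-p[:2])).round(4),res)
L=[(-108+x,y,z) for x,y,z in((39,-97,147),(-39,-97,147),(-10,-21,100),(10,-21,100),(10,21,100),(-10,21,100))]
print(((proj('side',loc(p,L))-[160,120])*5).round().tolist());print(((proj('top',loc(p,L[:2]))-150)*4).round().tolist())
```

```text
[0.4884 0.0274 0.2404] local [-0.0722 -0.0971] [ 0.1 -0.6 -0.7  0.1]
[0.4127 0.0172 0.2397] local [-0.1486 -0.0952] [-0.1  0.5  0.5 -0.1]
[[401.0, 292.0], [212.0, 327.0], [227.0, 355.0], [271.0, 347.0], [239.0, 314.0], [197.0, 322.0]]
[[520.0, 228.0], [546.0, 394.0]]
```

Call:
jog_arm(
  deltas=[
    [[-1, 0, 0, -0.5, 0], [-1, 0, 0, -0.4, 0], [-1, 0, 0, -0.2, 0], [-1, 0, 0, -0.2, 0], [-1, 0, 0, 0, 0]],
  ],
)

```text
time_s: 3.7
tcp_pos: [0.438, 0.1168, 0.1058]
eef_rot: [-180.0, -0.0, -171.0]
contact_force: [-0.3, -0.5, -0.4]
gripper_width: 0.0003
gripper_force: 0.0
```

Call:
jog_arm(
  deltas=[
    [[-1, 0, 0, -0.2, 0], [-1, 0, 0, -0.2, 0], [-1, 0, 0, 0, 0]],
  ],
)

```text
time_s: 4.08
tcp_pos: [0.438, 0.1168, 0.1018]
eef_rot: [-180.0, -0.0, -171.0]
contact_force: [-0.1, -1.0, -0.0]
gripper_width: 0.0009
gripper_force: 0.0
```

Run:
```python
from h import *
import cv2
a=r.capture("side")[120:240,160:310];a=cv2.convertScaleAbs(a,alpha=1.4,beta=25);cv2.imwrite("pics/s3.png",cv2.resize(a,None,fx=5,fy=5,interpolation=cv2.INTER_CUBIC))
```

```text
(no output)
```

View pics/s3.png

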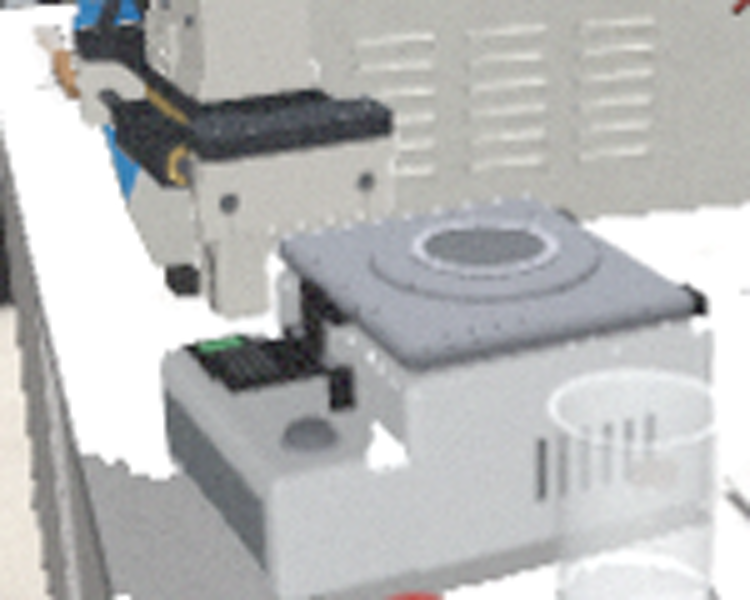

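The black bit at (180,280) is background. The near corner of the finger is at (235,315), which puts the tips about 35 mm higher than the state implies. That explains why there is no contact yet. I'll continue down in guarded steps.

Call:
jog_arm(
  deltas=[
    [[-1, 0, 0, -0.4, 0], [-1, 0, 0, -0.4, 0], [-1, 0, 0, -0.4, 0], [-1, 0, 0, -0.4, 0], [-1, 0, 0, -0.2, 0], [-1, 0, 0, -0.2, 0], [-1, 0, 0, 0, 0]],
  ],
)

```text
time_s: 5.0
tcp_pos: [0.4381, 0.1168, 0.0819]
eef_rot: [-180.0, -0.0, -171.0]
contact_force: [0.1, 0.5, 0.4]
gripper_width: 0.0005
gripper_force: 0.0
```

Call:
jog_arm(
  deltas=[
    [[-1, 0, 0, -0.2, 0], [-1, 0, 0, -0.2, 0], [-1, 0, 0, -0.2, 0], [-1, 0, 0, 0, 0]],
  ],
)

```text
time_s: 5.5
tcp_pos: [0.4381, 0.1168, 0.0759]
eef_rot: [-180.0, -0.0, -171.0]
contact_force: [0.0, 0.9, -0.2]
gripper_width: 0.0004
gripper_force: 0.0
```

Call:
jog_arm(
  deltas=[
    [[-1, 0, 0, -0.2, 0], [-1, 0, 0, -0.2, 0], [-1, 0, 0, -0.1, 0], [-1, 0, 0, 0, 0]],
  ],
)

```text
time_s: 6.0
tcp_pos: [0.4382, 0.1169, 0.071]
eef_rot: [-180.0, 0.0, -171.0]
contact_force: [-1.9, -1.1, 4.9]
gripper_width: 0.0005
gripper_force: 2.4
```

Contact came at TCP z ≈ 0.073, confirming the offset. Now I'll press.

Call:
jog_arm(
  deltas=[
    [[-1, 0, 0, -0.2, 0], [-1, 0, 0, -0.2, 0], [-1, 0, 0, -0.1, 0], [-1, 0, 0, 0, 0]],
  ],
)

```text
time_s: 6.5
tcp_pos: [0.4386, 0.117, 0.0675]
eef_rot: [-180.0, 0.1, -170.9]
contact_force: [-6.9, -2.0, 22.1]
gripper_width: 0.0004
gripper_force: 11.9
```

Run:
```python
from h import *
import cv2
a=r.capture("side")[110:240,160:310];a=cv2.convertScaleAbs(a,alpha=1.3,beta=15);cv2.imwrite("pics/s4.png",cv2.resize(a,None,fx=4.6,fy=4.6,interpolation=cv2.INTER_CUBIC))
```

```text
(no output)
```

View pics/s4.png

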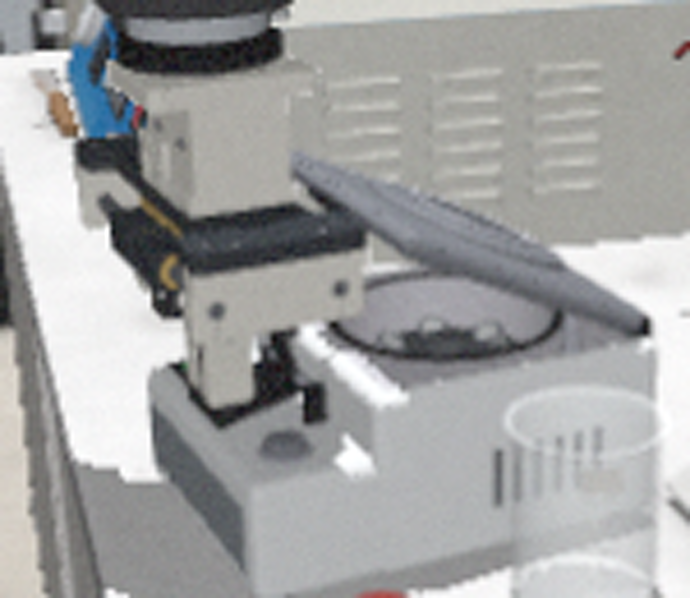

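The lid has sprung up, with its front edge running from (300,160) to (405,250) in the crop, and the case hasn't moved. Now I'll raise the hand, then bring the finger front up to the lid's lip.

Call:
jog_arm(
  deltas=[
    [[-1, -0.2, 0, 0.6, 0], [-1, -0.3, 0, 1, 0], [-1, 0, 0, 1.5, 0], [-1, 0, 0, 1.5, 0], [-1, 0, 0, 1.3, 0], [-1, 0, 0, 0.5, 0], [-1, 0, 0, 0, 0], [-1, 0, 0, 0, 0]],
  ],
)

```text
time_s: 7.55
tcp_pos: [0.4327, 0.1167, 0.1294]
eef_rot: [-180.0, -0.0, -171.0]
contact_force: [0.1, -0.2, 0.2]
gripper_width: 0.0005
gripper_force: 0.0
```

Call:
jog_arm(
  deltas=[
    [[-1, 1, 0.16, 0, 0], [-1, 1, 0.16, 0, 0], [-1, 1, 0.16, 0, 0], [-1, 0.5, 0.08, 0, 0], [-1, 0.5, 0.08, 0, 0], [-1, 0, 0, 0, 0]],
  ],
)

```text
time_s: 8.3
tcp_pos: [0.4733, 0.1233, 0.1298]
eef_rot: [-180.0, -0.0, -171.0]
contact_force: [-1.1, -1.2, 0.1]
gripper_width: 0.0004
gripper_force: 0.0
```

Call:
jog_arm(
  deltas=[
    [[-1, 0.5, 0.08, 0, 0], [-1, 0.3, 0.05, 0.1, 0], [-1, 0.3, 0.05, 0.5, 0], [-1, 0.3, 0.05, 0.5, 0], [-1, 0.3, 0.05, 0.5, 0], [-1, 0, 0, 0, 0]],
  ],
)

```text
time_s: 9.05
tcp_pos: [0.4899, 0.126, 0.1465]
eef_rot: [180.0, -0.0, -171.0]
contact_force: [-5.4, 0.2, 2.8]
gripper_width: 0.0002
gripper_force: 3.1
```

Call:
jog_arm(
  deltas=[
    [[-1, 0, 0, 0.3, 0], [-1, 0, 0, 0.4, 0], [-1, 0, 0, 0, 0]],
  ],
)

```text
time_s: 9.43
tcp_pos: [0.4905, 0.1262, 0.1535]
eef_rot: [180.0, 0.1, -171.0]
contact_force: [-0.7, -0.4, -0.6]
gripper_width: 0.0003
gripper_force: 0.6
```

Run:
```python
from h import *
import cv2
a=r.capture("side")[110:240,160:310];a=cv2.convertScaleAbs(a,alpha=1.3,beta=15);cv2.imwrite("pics/s5.png",cv2.resize(a,None,fx=4.6,fy=4.6,interpolation=cv2.INTER_CUBIC))
```

```text
(no output)
```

View pics/s5.png

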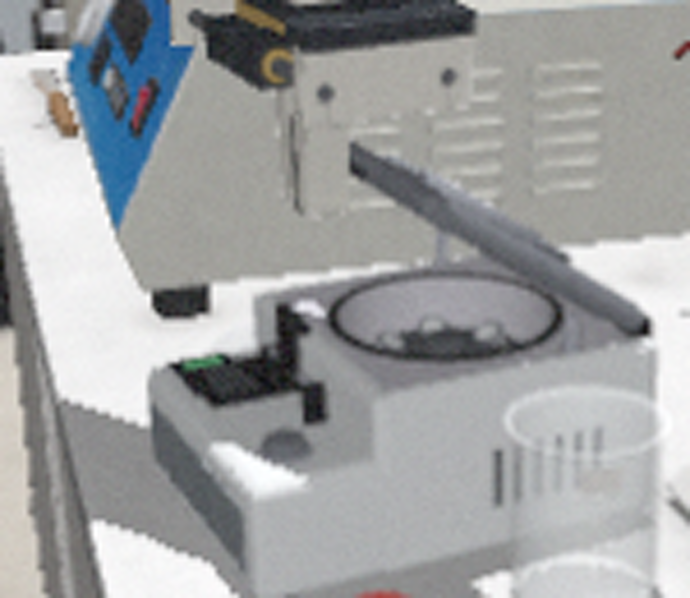

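The finger is in front of the lip with the lid edge about 17 mm above its tip, and everything is standing in place. I'll follow the arc.

Call:
jog_arm(
  deltas=[
    [[-1, 0.4, 0.06, 0.6, 0], [-1, 0.5, 0.08, 0.6, 0], [-1, 0.5, 0.08, 0.6, 0], [-1, 0.5, 0.08, 0.5, 0], [-1, 0.5, 0.08, 0.4, 0], [-1, 0.6, 0.1, 0.4, 0], [-1, 0, 0, 0, 0]],
  ],
)

```text
time_s: 10.35
tcp_pos: [0.521, 0.1311, 0.1842]
eef_rot: [180.0, 0.1, -171.0]
contact_force: [-2.0, -0.7, 0.5]
gripper_width: -0.0002
gripper_force: 0.8
```

Call:
jog_arm(
  deltas=[
    [[-1, 0.6, 0.1, 0.5, 0], [-1, 0.6, 0.1, 0.5, 0], [-1, 0.6, 0.1, 0.4, 0], [-1, 0.7, 0.11, 0.4, 0], [-1, 0.7, 0.11, 0.3, 0], [-1, 0.7, 0.11, 0.2, 0], [-1, 0.7, 0.11, 0.2, 0], [-1, 0.6, 0.1, 0.1, 0]],
  ],
)

```text
time_s: 11.35
tcp_pos: [0.5726, 0.1393, 0.21]
eef_rot: [-180.0, 0.0, -171.0]
contact_force: [-0.6, -0.9, 0.5]
gripper_width: 0.0008
gripper_force: 0.2
```

Call:
jog_arm(
  deltas=[
    [[-1, 0.7, 0.11, 0.2, 0], [-1, 0.7, 0.11, 0.1, 0], [-1, 0.7, 0.11, 0.1, 0], [-1, 0.7, 0.11, 0, 0], [-1, 0.6, 0.1, 0, 0], [-1, 0.6, 0.1, 0, 0], [-1, 0, 0, 0, 0]],
  ],
)

```text
time_s: 12.22
tcp_pos: [0.6124, 0.1457, 0.2137]
eef_rot: [-180.0, -0.0, -171.0]
contact_force: [-0.3, 0.5, -0.4]
gripper_width: 0.0002
gripper_force: 0.0
```

Call:
jog_arm(
  deltas=[
    [[-1, 0.5, 0.08, 0, 0], [-1, 0.5, 0.08, 0, 0], [-1, 0.5, 0.08, 0, 0], [-1, 0.5, 0.08, 0, 0], [-1, 0.3, 0.05, 0, 0], [-1, 0.2, 0.03, 0, 0], [-1, 0, 0, 0, 0], [-1, 0, 0, 0, 0]],
  ],
)

```text
time_s: 13.22
tcp_pos: [0.637, 0.1497, 0.214]
eef_rot: [180.0, -0.0, -171.0]
contact_force: [-0.5, -0.2, -0.8]
gripper_width: 0.0005
gripper_force: 0.0
```

Run:
```python
from h import *
import cv2
print(r.get_state()['contact_force'])
a=r.capture("side")[80:240,160:330];a=cv2.convertScaleAbs(a,alpha=1.3,beta=15);cv2.imwrite("pics/s6.png",cv2.resize(a,None,fx=3.7,fy=3.7,interpolation=cv2.INTER_CUBIC))
```

```text
[-0.53355233 -0.23025597 -0.84777758]
```

Call:
jog_arm(
  deltas=[
    [[-1, -1, -0.16, 0, 0], [-1, -2, -0.3, 0, 0], [-1, -3, -0.5, 0.5, 0], [-1, -3, -0.5, 1, 0], [-1, -3, -0.5, 1, 0], [-1, -3, -0.5, 1, 0], [-1, -2, -0.3, 0.5, 0], [-1, 0, 0, 0, 0]],
  ],
)

```text
time_s: 14.28
tcp_pos: [0.4659, 0.1219, 0.2551]
eef_rot: [179.9, 0.1, -170.9]
contact_force: [0.6, -0.7, 0.5]
gripper_width: 0.0005
gripper_force: 0.0
```

Run:
```python
from h import *
import cv2
print(r.get_state()['contact_force'])
a=r.capture("side")[80:250,160:330];cv2.imwrite("pics/s7.png",cv2.resize(a,None,fx=3.5,fy=3.5,interpolation=cv2.INTER_CUBIC))
```

```text
[ 0.56618566 -0.65284492  0.52167868]
```

View pics/s7.png

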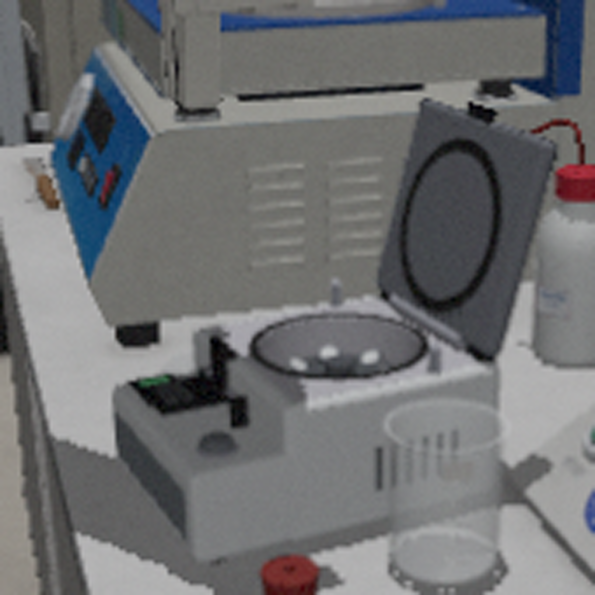

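The lid leans back, with its top corners at (425,100) and (553,140). The tab is up, and the stopper, beaker and case are in place. I'll check the lid angle numerically before handing in.

Run:
```python
from h import *
p=[.5445,.1346,0,.1578]
for th in(1.65,1.75,1.85):
    L=[(80-142*np.cos(th)-3*np.sin(th),y,103+142*np.sin(th)-3*np.cos(th)) for y in(79,-79)]
    print(th,((proj('side',loc(p,L))-[160,80])*3.5).round().tolist())
```

```text
1.65 [[383.0, 92.0], [506.0, 137.0]]
1.75 [[401.0, 92.0], [526.0, 137.0]]
1.85 [[418.0, 95.0], [545.0, 140.0]]
```

The corners match 1.85 rad, so the lid is on its stop. Handing in.

```bash
python3 -c "
from plant import r
print(r.close_job())"
```

```text
the job is handed in; nothing more can be done
None
```

The centrifuge is open and the job is handed in: the lid measures about 1.85 rad in the last picture (on its stop), the tab is back up and the hand is clear; the case, beaker and stopper look unmoved, but I did not re-check the tin and weight.

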